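# Set the haematocrit reader to its 100 per cent line

## Robot

A 6-joint arm with a two-finger parallel gripper is mounted at the origin on the work surface. World frame = base frame: x ahead of the robot, y to its left, z up, the work surface at z = 0. Lengths are in m, angles in degrees, forces in N, time in s.
With the tool pointing down it reaches from about 0.375 to 0.9 m from the base axis. Payload 3.1 kg.
Tool frame: the origin (TCP) lies at the very end of the fingers, on their centre line; the grasp point (between the pads) lies 19 mm behind it; z points along the fingers, y is the direction in which the jaws open and shut (so a half turn about z gives the same grasp; the last joint's range is limited). The gripper opens to 87 mm and grips with 3 to 60 N. Pads are 19 mm wide; open, the fingers measure 117 mm over their backs; the gripper's body (75 mm by 190 mm) begins 51 mm behind the grasp point.
Start: joints at [-85.743, 30.224, 82.088, -0, 67.689, -10.227], TCP at [0.156, -0.605, 0.223] pointing down, gripper open.
Joint ranges: [-176.69, 176.69], [-43.24, 126.21], [12.49, 139.97], [-82, 262], [0, 151.66], [-163.58, 163.58]. Speed limits (degrees/s): [159.86, 159.86, 180, 180, 180, 180].

## Interface

Orientations are given as a 3x3 rotation matrix whose columns are the frame's x, y, z axes.
In Python, from rig import env gives the robot as it stands. The module is installed in compiled form; this text tells all that it offers.
- The arm moves only by the tool move_arm, never from a script. Its argument "moves" is one flat list of numbers, 7 for each row, row after row: the shift along the tool's x, y, z in mm, then the turn, a rotation vector about the tool's x, y, z in degrees, then the opening, from -1 (shut) to 1 (fully open). A call has 1 to 5 rows; each row is the pose to reach, as a shift and turn from the pose measured when the call began, along the tool's axes at that moment; what a row does not reach only later rows make up. A row lasts 1/10 s, in which the tool goes at most 50 mm and 8.59 degrees, less where a joint would pass 70% of its speed; a pose out of reach is approached as far as the arm can. A call with a gripper value outside its range is refused whole. The fingers move at their own pace and stop on an object; "grip_force" is the grip in N (left out, the last holds). Time passes only in rows, so rows that repeat a pose let the fingers close. It gives the time, the measured TCP pose, the force and the opening at its end, in the units of the state.
- env.get_state(): the state, without advancing time (a new reading comes with each control period).
- env.read_camera(name): name is "side" or "top" or "wrist"; returns the picture (384x512x3 uint8, red, green, blue); there is no depth.
- env.get_calibration(name): a dict with "K" (3x3 intrinsics, pixels), "extrinsics" (4x4, takes a point from camera to world coordinates); the wrist camera has in their place "T_tool_cam" (4x4, takes a point from camera to tool coordinates, whose origin is the TCP and whose axes are the flange's). Camera axes: x right, y down, z forward; pixel columns grow to the right and rows downward; lengths in m; the calibration is good to about 2 mm. A picture is of the moment at which its call begins: read the wrist's pose just before it. get_calibration takes no time and is no camera call.
- env.sign_off(): hands the job in, once; it reports no verdict.
The state is a dict: "clock": time; "joint_positions": joint angles; "dq": joint speeds; "effort": joint torques, N m; "ee_pos": TCP position; "ee_rot": TCP orientation; "force": force on the tool from outside, world axes, zero at the start; "wrist_torque": the same for the moment, N m; "grip_width": finger opening in m.
Only numpy, scipy, OpenCV 4.12 (cv2) and the standard library are available. Lean on these libraries where they do the work, as an engineer would, in place of code of your own. Each camera call takes 0.05 s, during which the arm holds its last target. There are 200 camera calls.

## Task

Make the haematocrit reader ready for reading its tube: with a fingertip against the upright stud, gently push the clear disc round until its black index line meets the 100 per cent line of the fixed scale (the longest line, with the round dot at its outer end), and push the swing-arm magnifier across so that the place where the two lines meet lies under the middle of its lens. Only push with the fingers: pinch and lift nothing, keep the reader standing where it is and leave the other things on the bench alone.

Things in the scene. Friction and masses are not known exactly. Their poses are not given: they have to be found in the camera images.
- reader: the haematocrit reader, 2.4 kg, loose on the bench: grey base 224 mm (its x) by 264 mm (its y), top face 26 mm up. On it a fixed black scale ring, radius 90 to 101 mm, growing clockwise seen from above over 3/4 circle, lines 6.75 degrees apart, longer ones every 27; inside it the clear turning disc, radius 88 mm; at its far left corner the magnifier's post. Origin: under the disc's axis, z up
- disc_centre (a point): the point on the disc's vertical axis at the height of its upper face (33 mm above the bench)
- disc (a joint): angle of the clear disc in rad: 0 when its index line meets the 100 per cent line, positive counter-clockwise of it seen from above (starts at 0.8 to 2.2); turn it clockwise to reach 0. No stops nearby; light friction (about 0.03 N m), stays where it is left
- stud (a point): centre, half-way up, of the black upright finger stud fixed on the disc: 14 mm diameter (20 mm at its 2 mm high foot), 20 mm tall, from 33 to 53 mm above the bench, 62 mm from the disc's axis, diametrically opposite the index line. It goes round with the disc
- index (a point): outer end of the disc's black index line (3 mm wide, radius 73 to 88 mm), at the disc's edge on its upper face. The line continues a thin glass tube lying in a radial groove of the disc
- line100 (a point): the point, 33 mm above the bench, over the inner end of the fixed 100 per cent line, 89 mm from the disc's axis; the line is the longest and boldest of the scale (22 mm), runs outwards from here towards the magnifier's post, and has a round black dot, 9 mm, at its outer end; it is the clockwise end of the scale
- magnifier (a joint): angle of the magnifier's arm about its post in rad: 0 when the lens is centred over line100, positive when swung away clockwise seen from above, to the reader's left (starts at 1.1 to 1.6); push it counter-clockwise to reach 0. It swings on past 0 to -0.9; light friction (about 0.025 N m), stays where it is left
- lens (a point): centre of the magnifier's lens: a steel ring 54 mm across outside, with clear glass, 72 to 84 mm above the bench, level, with free space under it. It swings level with its arm
- post (a point): point on the vertical axis of the magnifier's post, 78 mm above the bench, 64 mm from lens; the post's and arm hub's top is 85 mm above the bench, hub 19 mm across
- wax_tray: flat white tube-sealing tray, 60 x 95 x 12 mm, lying beside the reader's near edge; origin under its centre
- vial: small white cylindrical vial with grey cap, 33 mm across, 74 mm tall, standing beside the reader; origin under its centre
- jar: specimen jar with a screw lid, 49 mm across, 58 mm tall, standing beyond the reader; origin under its centre
- tube_rack: grey rack of capped blood tubes, 75 x 200 mm, 90 mm tall, to the left; origin under its centre
- slide_box: flat slide box, 95 x 175 x 30 mm, to the right; origin under its centre
- marker: marker pen lying on the bench, 135 mm long, 13 mm thick; origin under it near its middle
- beaker: glass beaker, 68 mm across, 85 mm tall; origin under its centre

How it is judged:
By the outcome, as a careful person would: the job done as asked, in the order asked, and still so for the second after the job is handed in, with the robot touching nothing.
It also fails if it takes over 59 s, if anything falls off the work surface, if the arm or the gripper's body presses on something with over 40 N, if the wrist force passes 120 N, or if a joint passes its speed limit or range.

## Working session

There is one attempt and no reset: what is moved stays moved. The work goes in short steps, Python scripts to look and compute and a tool call to move; the robot and the scene stay as the last step left them, time stands still between calls to the robot, and variables do not carry over. Pictures are saved under pics/ and viewed, about 8 in all and at most 12, crops included, and the job is handed in when it is done.

Besides the shell and the picture viewer there is one more tool, called after ">>>" by a JSON object that holds its "name" and its "arguments". move_arm: Moves the arm, as the interface text tells. Its arguments: {"type":"object","properties":{"moves":{"type":"array"},"grip_force":{"type":"number"}},"required":["moves"]}

```bash
mkdir -p pics; cat > h.py <<'E'
import numpy as np, cv2
from rig import env
def snap(n,f,crop=None,s=1):
    im=env.read_camera(n)
    if crop: a,b,c,d=crop; im=im[b:d,a:c]
    im=cv2.resize(im,None,fx=s,fy=s,interpolation=cv2.INTER_CUBIC)
    cv2.imwrite('pics/'+f,im[:,:,::-1])
def cam(n):
    c=env.get_calibration(n)
    if n=='wrist':
        s=env.get_state();T=np.eye(4);T[:3,:3]=s['ee_rot'];T[:3,3]=s['ee_pos'];return c['K'],T@c['T_tool_cam']
    return c['K'],np.array(c['extrinsics'])
def ray(n,uv,z):
    K,T=cam(n);K=np.array(K)
    d=T[:3,:3]@np.linalg.solve(K,[*uv,1]);o=T[:3,3]
    return o+d*(z-o[2])/d[2]
def proj(n,p):
    K,T=cam(n);q=np.linalg.inv(T)@[*p,1];q=np.array(K)@q[:3];return q[:2]/q[2]
E
python3 - <<'E'
from h import *
snap('top','t0.png',s=1.5);snap('side','s0.png',s=1.5)
np.set_printoptions(precision=4,suppress=True)
s=env.get_state();print(s['clock'],s['ee_rot'],s['grip_width'],s['force'])
for n in('top','side'):print(cam(n))
print(env.get_calibration('wrist'))
E
```

```text
0.1 [[ 0.9682  0.2501 -0.0001]
 [ 0.2501 -0.9682  0.002 ]
 [ 0.0003 -0.0019 -1.    ]] 0.08681993035631558 [-0.7253  0.4666 -0.4344]
(array([[466.5599,   0.    , 258.2648],
       [  0.    , 466.5599, 192.7189],
       [  0.    ,   0.    ,   1.    ]]), array([[-0.0047, -0.9859,  0.1671,  0.2947],
       [-0.9998,  0.0077,  0.0177, -0.0055],
       [-0.0187, -0.1669, -0.9858,  1.6394],
       [ 0.    ,  0.    ,  0.    ,  1.    ]]))
(array([[397.7149,   0.    , 260.1801],
       [  0.    , 397.7149, 194.8407],
       [  0.    ,   0.    ,   1.    ]]), array([[ 0.9608, -0.1747,  0.2152,  0.2942],
       [-0.2762, -0.5375,  0.7967, -0.9769],
       [-0.0236, -0.8249, -0.5647,  0.7631],
       [ 0.    ,  0.    ,  0.    ,  1.    ]]))
{'K': array([[273.1859,   0.    , 255.3132],
       [  0.    , 273.1859, 189.7007],
       [  0.    ,   0.    ,   1.    ]]), 'T_tool_cam': array([[ 0.0005, -0.9633, -0.2685,  0.0733],
       [ 1.    ,  0.0007, -0.0007,  0.0017],
       [ 0.0008, -0.2685,  0.9633, -0.1622],
       [ 0.    ,  0.    ,  0.    ,  1.    ]])}
```

View pics/t0.png

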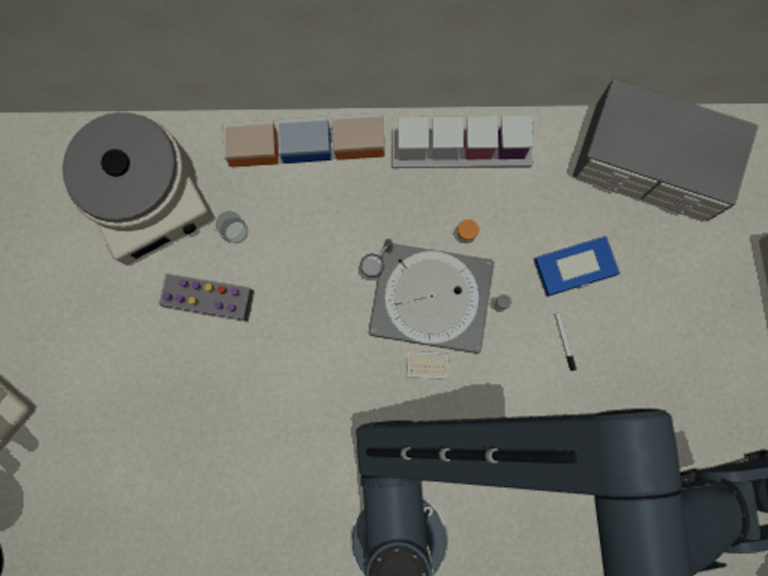

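View pics/s0.png

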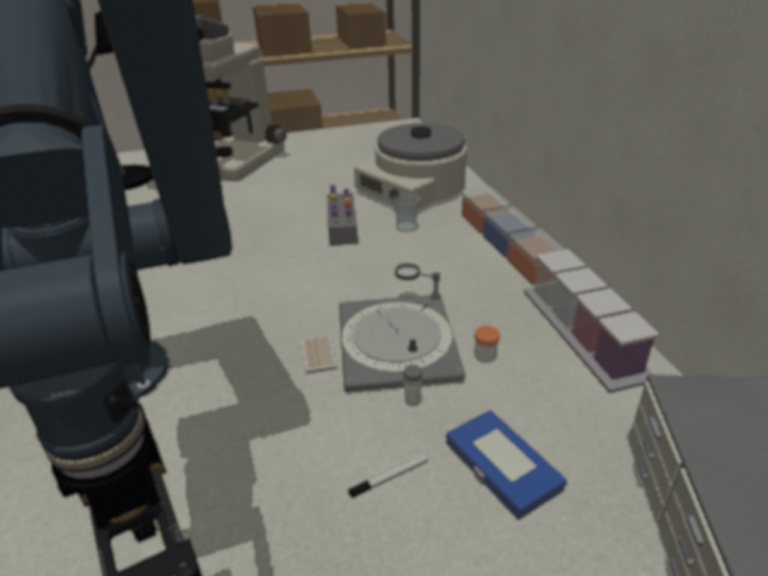

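The top picture shows the reader with its disc centre at about (432,296), the stud at (458,290) and the lens at (372,265). The post is near (387,245). I'll enlarge that area.

```bash
python3 - <<'E'
from h import *
snap('top','t1.png',(235,150,349,246),6)
E
```

```text
(no output)
```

View pics/t1.png

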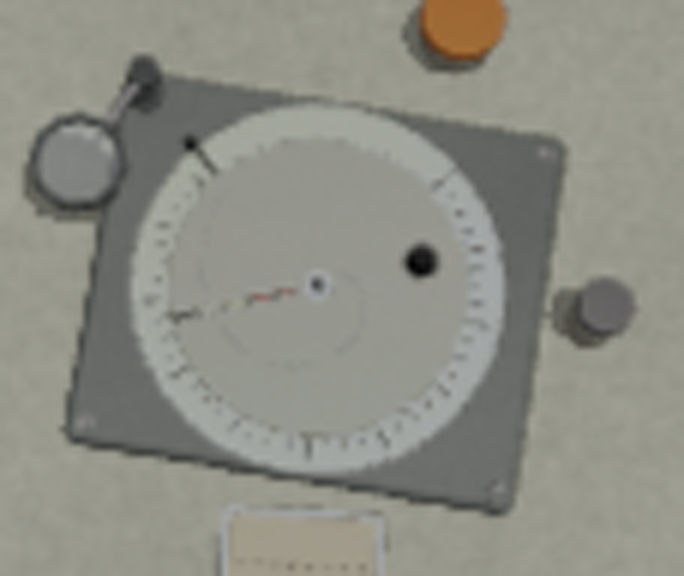

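The crop shows the disc centre at (317,286), stud top (421,260), index end (172,318), line100 from (214,172) to the dot at (190,143), lens (77,162) and post (146,78).

```bash
python3 - <<'E'
from h import *
np.set_printoptions(precision=4,suppress=True)
P={}
for k,u,v,z in[('c',317,286,.034),('stud',421,260,.053),('index',172,318,.033),('l100',214,172,.033),('dot',190,143,.030),('lens',77,162,.084),('post',146,76,.085),('vial',606,307,.074),('jar',462,20,.058)]:
    P[k]=ray('top',(235+(u+.5)/6-.5,150+(v+.5)/6-.5),z);print(k,P[k])
c=P['c']
for k in('stud','index','l100','dot'):
    d=P[k]-c;print(k,np.hypot(*d[:2]),np.degrees(np.arctan2(d[1],d[0])))
for a in('lens','l100'):
    d=P[a]-P['post'];print(a,np.hypot(*d[:2]),np.degrees(np.arctan2(d[1],d[0])))
E
```

```text
c [ 0.55   -0.0781  0.034 ]
stud [ 0.5616 -0.1371  0.053 ]
index [0.532  0.0061 0.033 ]
l100 [ 0.6181 -0.019   0.033 ]
dot [ 0.6362 -0.0051  0.03  ]
lens [0.6143 0.0591 0.084 ]
post [0.6637 0.0197 0.085 ]
vial [ 0.5304 -0.2389  0.074 ]
jar [ 0.7018 -0.1634  0.058 ]
stud 0.060110792173673044 -78.84692670374255
index 0.0861390601228923 102.0540800570899
l100 0.09020399564912877 40.94993877107922
dot 0.1129828420116175 40.26622759875369
lens 0.06321581170543518 141.44250161296065
l100 0.0597823809114547 -139.71363848863547
```

```bash
cat >> h.py <<'E'
from scipy.spatial.transform import Rotation as R
def plan(x,y,z,yaw):
    s=env.get_state();A=np.array(s['ee_rot']);p=np.array(s['ee_pos'])
    t=np.radians(yaw);B=np.array([[np.cos(t),np.sin(t),0],[np.sin(t),-np.cos(t),0],[0,0,-1]])
    print('t',s['clock'],'tcp',p.round(4),'F',np.round(s['force'],2),'shift',(A.T@(np.array([x,y,z])-p)*1000).round(1),'rot',R.from_matrix(A.T@B).as_rotvec(degrees=True).round(2))
E
python3 -c "
from h import *
plan(.595,-.148,.18,-19)"
```

```text
t 0.15 tcp [ 0.1563 -0.6046  0.2218] F [ 0.24 -0.09 -0.72] shift [ 538.9 -332.3   42.5] rot [-1.000e-01  1.000e-02  3.348e+01]
```

>>> {"name": "move_arm", "arguments": {"moves": [539,-332,20,0,0,33.5,-1,539,-332,20,0,0,33.5,-1,539,-332,20,0,0,33.5,-1,539,-332,20,0,0,33.5,-1,539,-332,20,0,0,33.5,-1], "grip_force": 5}}

```text
clock: 0.65
ee_pos: [0.3296, -0.4242, 0.2145]
ee_rot: [[0.944, -0.329, -0.0], [-0.329, -0.944, 0.002], [-0.001, -0.002, -1.0]]
force: [1.4, -0.4, 0.5]
grip_width: 0.055
```

```bash
python3 -c "
from h import *
plan(.595,-.148,.18,-19)"
```

```text
t 0.65 tcp [ 0.3296 -0.4242  0.2145] F [ 1.36 -0.35  0.54] shift [ 159.9 -348.1   35. ] rot [-0.1   0.04 -0.19]
```

>>> {"name": "move_arm", "arguments": {"moves": [160,-348,35,0,0,0,-1,160,-348,35,0,0,0,-1,160,-348,35,0,0,0,-1,160,-348,35,0,0,0,-1,160,-348,35,0,0,0,-1]}}

```text
clock: 1.15
ee_pos: [0.5021, -0.2444, 0.1919]
ee_rot: [[0.944, -0.329, -0.0], [-0.329, -0.944, 0.002], [-0.001, -0.002, -1.0]]
force: [0.4, -1.6, 0.8]
grip_width: 0.0149
```

```bash
python3 -c "
from h import *
plan(.595,-.148,.18,-19)"
```

```text
t 1.15 tcp [ 0.5021 -0.2444  0.1919] F [ 0.37 -1.57  0.8 ] shift [  56.1 -121.6   12.1] rot [-0.1   0.05 -0.2 ]
```

>>> {"name": "move_arm", "arguments": {"moves": [56,-122,12,0,0,0,-1,56,-122,12,0,0,0,-1,56,-122,12,0,0,0,-1,56,-122,12,0,0,0,-1,56,-122,12,0,0,0,-1]}}

```text
clock: 1.65
ee_pos: [0.5949, -0.1467, 0.1795]
ee_rot: [[0.945, -0.327, -0.002], [-0.327, -0.945, 0.002], [-0.002, -0.001, -1.0]]
force: [-0.2, -0.5, -0.3]
grip_width: 0.0008
```

```bash
python3 -c "
from h import *
plan(.592,-.149,.08,-19)
snap('wrist','w1.png',s=1.5)
print(proj('wrist',[.55,-.078,.033]),proj('wrist',[.5622,-.1388,.053]))"
```

```text
t 1.65 tcp [ 0.5949 -0.1467  0.1795] F [-0.23 -0.53 -0.34] shift [-1.8  3.3 99.5] rot [-0.08  0.13 -0.06]
[212.6560711  230.76031272] [256.27920937 212.4052836 ]
```

View pics/w1.png

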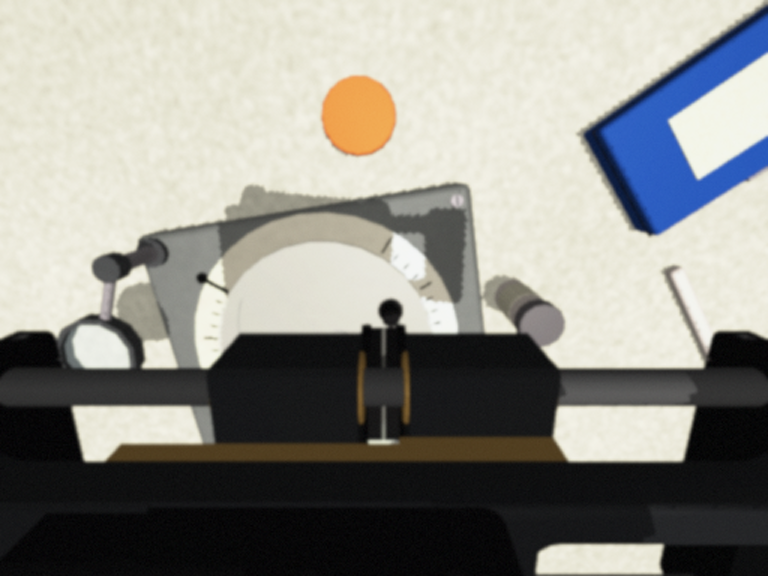

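The wrist view shows the stud top at about (391,309), the line100 dot at (202,278) and its inner end at (228,292). The post top is at (110,268). I'll turn these into positions for comparison with the top view.

```bash
python3 -c "
from h import *
np.set_printoptions(precision=4,suppress=True)
for k,u,v,z in[('stud',391,309,.053),('l100',228,292,.033),('dot',202,278,.03),('post',110,267,.085),('jar',358,115,.058),('vial',543,323,.074)]: print(k,ray('wrist',((u+.5)/1.5-.5,(v+.5)/1.5-.5),z))
"
```

```text
stud [ 0.568  -0.1458  0.053 ]
l100 [ 0.6167 -0.0272  0.033 ]
dot [ 0.6335 -0.0113  0.03  ]
post [0.6649 0.0129 0.085 ]
jar [ 0.7016 -0.1688  0.058 ]
vial [ 0.5306 -0.2446  0.074 ]
```

>>> {"name": "move_arm", "arguments": {"moves": [1,5,50,0,0,0,-1,1,5,95,0,0,0,-1,1,5,125,0,0,0,-1,1,5,136,0,0,0,-1,1,5,136,0,0,0,-1]}}

```text
clock: 2.2
ee_pos: [0.5918, -0.1532, 0.0424]
ee_rot: [[0.944, -0.33, -0.005], [-0.33, -0.944, 0.003], [-0.006, -0.001, -1.0]]
force: [-0.0, 0.4, 0.2]
grip_width: 0.0002
```

```bash
python3 -c "
from h import *
plan(.594,-.152,.043,-19)
im=env.read_camera('wrist')
t=env.read_camera('top')[140:250,230:360]
a=cv2.resize(im[100:384,60:440],None,fx=1.5,fy=1.5);b=cv2.resize(t,None,fx=5,fy=5,interpolation=cv2.INTER_CUBIC)
cv2.imwrite('pics/w2.png',a[:,:,::-1]);cv2.imwrite('pics/t2.png',b[:,:,::-1])
"
```

```text
t 2.2 tcp [ 0.5918 -0.1532  0.0424] F [-0.01  0.41  0.18] shift [ 1.6 -1.9 -0.6] rot [-0.08  0.33 -0.27]
```

View pics/t2.png

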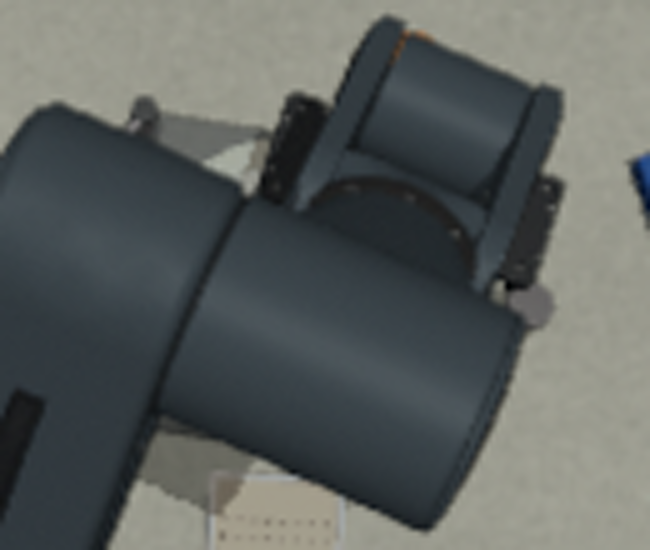

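>>> {"name": "move_arm", "arguments": {"moves": [-7,0,-1,0,0,0,-1,-12,0,-1,0,0,0,-1,-17,0,-1,0,0,0,-1,-23,2,-1,0,0,0,-1,-29,4,-1,0,0,0,-1]}}

```text
clock: 2.8
ee_pos: [0.5657, -0.1481, 0.0466]
ee_rot: [[0.944, -0.329, 0.002], [-0.329, -0.944, -0.0], [0.002, -0.001, -1.0]]
force: [0.1, -1.1, 0.8]
grip_width: 0.0006
```

```bash
python3 -c "
from h import *
plan(.594,-.152,.043,-19)
snap('wrist','w3.png',(60,60,480,260),1.8)
"
```

```text
t 2.8 tcp [ 0.5657 -0.1481  0.0466] F [ 0.1  -1.11  0.82] shift [28.  -5.7  3.7] rot [-0.03 -0.13 -0.2 ]
```

View pics/w3.png

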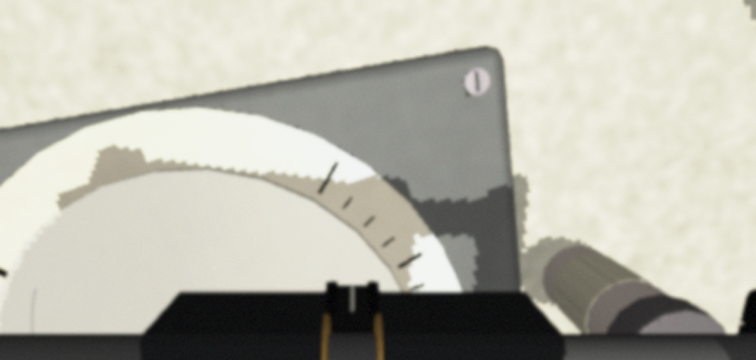

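>>> {"name": "move_arm", "arguments": {"moves": [-5,1.5,2,0,0,0,-1,-10,2.5,2,0,0,0,-1,-15,3,2,0,0,0,-1,-20,3.5,2,0,0,0,-1,-25,3,2,0,0,0,-1]}}

```text
clock: 3.35
ee_pos: [0.5389, -0.1422, 0.0442]
ee_rot: [[0.944, -0.329, -0.001], [-0.329, -0.944, 0.001], [-0.001, -0.001, -1.0]]
force: [0.5, 0.2, 0.3]
grip_width: 0.0008
```

```bash
python3 -c "
from h import *
plan(.594,-.152,.043,-19)
snap('side','s4.png',(200,170,340,275),5)
"
```

```text
t 3.35 tcp [ 0.5389 -0.1422  0.0442] F [0.46 0.22 0.27] shift [55.2 -8.9  1.1] rot [-0.04  0.07 -0.23]
```

View pics/s4.png

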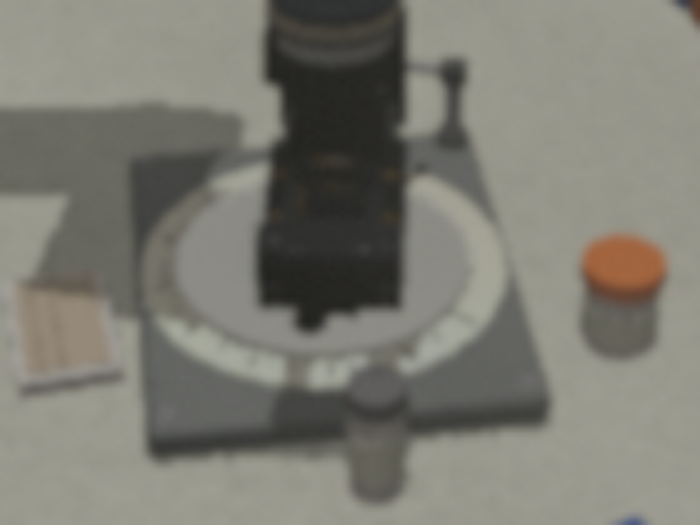

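>>> {"name": "move_arm", "arguments": {"moves": [-4,-0.5,0,0,0,0,-1,-8,-1.5,0,0,0,0,-1,-11,-2.5,0,0,0,0,-1,-14,-4,0,0,0,0,-1,-14,-4,0,0,0,0,-1]}}

```text
clock: 3.9
ee_pos: [0.5252, -0.1325, 0.0441]
ee_rot: [[0.944, -0.329, -0.004], [-0.329, -0.944, 0.003], [-0.004, -0.001, -1.0]]
force: [0.1, -1.6, 0.7]
grip_width: 0.0005
```

```bash
python3 -c "
from h import *
plan(.545,-.06,.12,-19)"
```

```text
t 3.9 tcp [ 0.5252 -0.1325  0.0441] F [ 0.07 -1.55  0.74] shift [ -5.5 -75.1 -75.8] rot [-0.07  0.26 -0.2 ]
```

>>> {"name": "move_arm", "arguments": {"moves": [8,0,-5,0,0,0,-1,8,0,-50,0,0,0,-1,-5,-40,-76,0,0,0,-1,-5,-75,-76,0,0,0,-1,-5,-75,-76,0,0,0,-1]}}

```text
clock: 4.4
ee_pos: [0.5473, -0.0572, 0.1219]
ee_rot: [[0.946, -0.325, -0.0], [-0.325, -0.946, 0.003], [-0.001, -0.003, -1.0]]
force: [0.2, -0.1, -0.3]
grip_width: 0.0004
```

```bash
python3 -c "
from h import *
plan(.545,-.06,.12,-19)
snap('wrist','w5.png',(0,0,512,260),1.5)
"
```

```text
t 4.4 tcp [ 0.5473 -0.0572  0.1219] F [ 0.23 -0.15 -0.27] shift [-1.2  3.4  1.9] rot [-0.15  0.07  0.02]
```

View pics/w5.png

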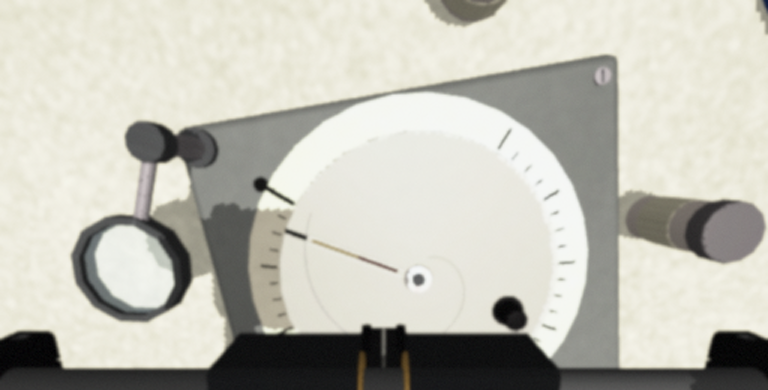

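Very clear view: hub (418,279), index outer end (286,231), line100 inner end (294,203), dot (261,184), stud foot near (513,318) and stud top (507,308). Post top (149,141), lens (133,267).

```bash
python3 -c "
from h import *
np.set_printoptions(precision=4,suppress=True)
P={}
for k,u,v,z in[('c',418,279,.034),('idx',286,231,.033),('idx2',306,238,.033),('l100',294,203,.030),('dot',261,184,.03),('stud',507,310,.053),('post',149,141,.085),('lens',133,267,.084),('lensb',132,262,.072)]:
  P[k]=ray('wrist',((u+.5)/1.5-.5,(v+.5)/1.5-.5),z);d=P[k]-P['c'];print(k,P[k],np.hypot(*d[:2]),np.degrees(np.arctan2(d[1],d[0])))
"
```

```text
c [ 0.5468 -0.0832  0.034 ] 0.0 0.0
idx [ 0.6017 -0.016   0.033 ] 0.08678629741076699 50.73185359212846
idx2 [ 0.5937 -0.026   0.033 ] 0.07401161834926578 50.632084741934676
l100 [ 0.6157 -0.0264  0.03  ] 0.08934448031793503 39.49253548008556
dot [ 0.6326 -0.0119  0.03  ] 0.11155718334667922 39.727510833963215
stud [ 0.5168 -0.1275  0.053 ] 0.053488034302426817 -124.09872832109188
post [0.6634 0.0131 0.085 ] 0.1512540133550637 39.572499917235994
lens [0.6129 0.0493 0.084 ] 0.14810326735191173 63.47380140253421
lensb [0.6153 0.0566 0.072 ] 0.1556592356521688 63.88651501677116
```

>>> {"name": "move_arm", "arguments": {"moves": [12,40,0,0,0,0,-1,12,78,10,0,0,0,-1,12,78,45,0,0,0,-1,12,78,78,0,0,0,-1,12,78,78,0,0,0,-1]}}

```text
clock: 4.95
ee_pos: [0.5291, -0.1363, 0.0392]
ee_rot: [[0.945, -0.328, -0.01], [-0.328, -0.945, 0.006], [-0.012, -0.002, -1.0]]
force: [-0.2, -0.0, 0.0]
grip_width: 0.0004
```

```bash
python3 -c "
from h import *
plan(.5252,-.1325,.043,-19)
plan(.5167,-.124,.043,-19)"
```

```text
t 4.95 tcp [ 0.5291 -0.1363  0.0392] F [-0.24 -0.04  0.04] shift [-4.9 -2.3 -3.8] rot [-0.14  0.68 -0.12]
t 4.95 tcp [ 0.5291 -0.1363  0.0392] F [-0.24 -0.04  0.04] shift [-15.7  -7.6  -3.6] rot [-0.14  0.68 -0.12]
```

>>> {"name": "move_arm", "arguments": {"moves": [-4,-2,-4,0,0.6,0,-1,-7,-3.5,-4,0,0.6,0,-1,-10,-5,-4,0,0.6,0,-1,-13,-6.5,-4,0,0.6,0,-1,-13,-6.5,-4,0,0.6,0,-1]}}

```text
clock: 5.45
ee_pos: [0.519, -0.1254, 0.0444]
ee_rot: [[0.945, -0.327, 0.001], [-0.327, -0.945, 0.002], [-0.0, -0.002, -1.0]]
force: [0.5, 0.4, -0.2]
grip_width: 0.0002
```

```bash
python3 -c "
from h import *
plan(.5167,-.124,.043,-19)"
```

```text
t 5.45 tcp [ 0.519  -0.1254  0.0444] F [ 0.46  0.36 -0.24] shift [-2.7 -0.6  1.4] rot [-0.14  0.01 -0.09]
```

>>> {"name": "move_arm", "arguments": {"moves": [-1,0,0,0,0,0,-1,-1.8,-0.4,0,0,0,0,-1,-2.6,-0.6,0,0,0,0,-1,-2.6,-0.6,0,0,0,0,-1,-2.6,-0.6,0,0,0,0,-1]}}

```text
clock: 5.95
ee_pos: [0.5168, -0.124, 0.0443]
ee_rot: [[0.945, -0.327, 0.0], [-0.327, -0.945, 0.002], [-0.0, -0.002, -1.0]]
force: [0.8, 0.4, 0.7]
grip_width: 0.0005
```

```bash
python3 -c "
from h import *
plan(.545,-.06,.12,-19)"
```

```text
t 5.95 tcp [ 0.5168 -0.124   0.0443] F [0.79 0.39 0.73] shift [  5.7 -69.9 -75.5] rot [-0.14  0.02 -0.09]
```

>>> {"name": "move_arm", "arguments": {"moves": [8,0,-2,0,0,0,-1,8,0,-45,0,0,0,-1,6,-35,-75,0,0,0,-1,6,-70,-75,0,0,0,-1,6,-70,-75,0,0,0,-1]}}

```text
clock: 6.45
ee_pos: [0.5471, -0.0572, 0.1209]
ee_rot: [[0.946, -0.324, 0.004], [-0.324, -0.946, 0.003], [0.003, -0.004, -1.0]]
force: [0.5, 0.1, -0.3]
grip_width: 0.0007
```

```bash
python3 -c "
from h import *
plan(.545,-.06,.12,-19)
snap('wrist','w6.png',(140,90,400,230),3)
"
```

```text
t 6.45 tcp [ 0.5471 -0.0572  0.1209] F [ 0.51  0.11 -0.31] shift [-1.1  3.4  0.8] rot [-0.21 -0.14  0.12]
```

View pics/w6.png

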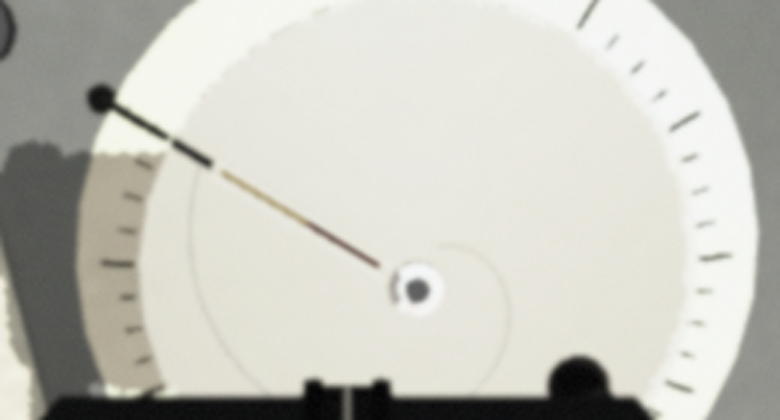

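The index line now meets line100: both lie on the same ray from the hub, slope 0.609. Next is the magnifier, so I'll move to the lens's far side at yaw 0.

```bash
python3 -c "
from h import *
plan(.612,.12,.12,0)
plan(.612,.12,.063,0)"
```

```text
t 6.5 tcp [ 0.5461 -0.0585  0.1201] F [-0.2   0.6  -1.25] shift [   4.5 -190.2    0.6] rot [ -0.13  -0.07 -18.9 ]
t 6.5 tcp [ 0.5461 -0.0585  0.1201] F [-0.2   0.6  -1.25] shift [   4.5 -190.1   57.6] rot [ -0.13  -0.07 -18.9 ]
```

>>> {"name": "move_arm", "arguments": {"moves": [4,-48,-5,0,0,-8,-1,4,-96,-5,0,0,-15,-1,4,-144,-5,0,0,-19,-1,4,-190,-3,0,0,-19,-1,4,-190,0,0,0,-19,-1]}}

```text
clock: 7.0
ee_pos: [0.6132, 0.1243, 0.1202]
ee_rot: [[1.0, 0.007, 0.004], [0.007, -1.0, 0.004], [0.004, -0.004, -1.0]]
force: [-1.2, -0.1, 0.3]
grip_width: 0.0003
```

```bash
python3 -c "
from h import *
plan(.612,.12,.063,0)"
```

```text
t 7.0 tcp [0.6132 0.1243 0.1202] F [-1.21 -0.11  0.29] shift [-1.5  4.5 57.2] rot [-0.2  -0.23  0.38]
```

>>> {"name": "move_arm", "arguments": {"moves": [-1,4,30,0,0,0,-1,-1,4,50,0,0,0,-1,-1,4,57,0,0,0,-1,-1,14,57,0,0,0,-1,-1,22,57,0,0,0,-1]}}

```text
clock: 7.5
ee_pos: [0.6131, 0.1008, 0.0636]
ee_rot: [[1.0, 0.006, 0.005], [0.006, -1.0, 0.003], [0.005, -0.003, -1.0]]
force: [0.3, -0.2, 0.3]
grip_width: 0.0008
```

```bash
python3 -c "
from h import *
plan(.6136,.0948,.063,0)
snap('wrist','w7.png',(80,60,430,260),2.1)"
```

```text
t 7.5 tcp [0.6131 0.1008 0.0636] F [ 0.33 -0.17  0.27] shift [0.4 6.  0.5] rot [-0.18 -0.27  0.35]
```

>>> {"name": "move_arm", "arguments": {"moves": [0,6,0,0,0,0,-1,-3,12,0,0,0,0,-1,-6,18,0,0,0,0,-1,-9,24,0,0,0,0,-1,-10,30,0,0,0,0,-1]}}

```text
clock: 8.05
ee_pos: [0.6037, 0.0688, 0.0642]
ee_rot: [[1.0, 0.005, 0.006], [0.005, -1.0, 0.002], [0.006, -0.002, -1.0]]
force: [-0.8, 0.7, -0.5]
grip_width: 0.0002
```

```bash
python3 -c "
from h import *
plan(.6009,.0507,.063,0)"
```

```text
t 8.05 tcp [0.6037 0.0688 0.0642] F [-0.81  0.73 -0.48] shift [-2.9 18.1  1.2] rot [-0.12 -0.37  0.3 ]
```

>>> {"name": "move_arm", "arguments": {"moves": [-2,6,1,0,0,0,-1,-3,12,1,0,0,0,-1,-3,18,1,0,0,0,-1,-2,24,1,0,0,0,-1,-1,29,1,0,0,0,-1]}}

```text
clock: 8.55
ee_pos: [0.6033, 0.0391, 0.0632]
ee_rot: [[1.0, 0.005, 0.007], [0.005, -1.0, 0.002], [0.007, -0.002, -1.0]]
force: [0.3, 0.7, -0.2]
grip_width: 0.0006
```

```bash
python3 -c "
from h import *
plan(.6125,.0195,.063,0)
snap('side','s8.png',(200,170,340,275),5)"
```

```text
t 8.55 tcp [0.6033 0.0391 0.0632] F [ 0.35  0.73 -0.23] shift [ 9.1 19.7  0.2] rot [-0.11 -0.4   0.29]
```

View pics/s8.png

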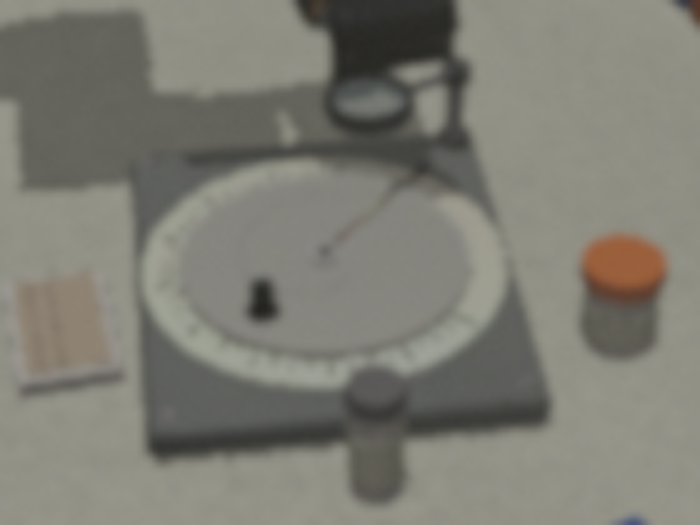

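>>> {"name": "move_arm", "arguments": {"moves": [2,6,0,0,0,0,-1,5,11,0,0,0,0,-1,8,16,0,0,0,0,-1,10,20,0,0,0,0,-1,10.5,21,0,0,0,0,-1]}}

```text
clock: 9.1
ee_pos: [0.6149, 0.0168, 0.0633]
ee_rot: [[1.0, 0.004, 0.008], [0.004, -1.0, 0.001], [0.008, -0.001, -1.0]]
force: [0.3, 0.2, 0.4]
grip_width: 0.0004
```

```bash
python3 -c "
from h import *
plan(.6154,.0155,.063,0)
im=env.read_camera('side')
for n,p in dict(post=(.6647,.0143,.085),j=(.6154,-.0265,.078)).items(): print(n,proj('side',p))
cv2.imwrite('pics/s9.png',cv2.resize(im[170:230,250:310],None,fx=10,fy=10,interpolation=cv2.INTER_CUBIC)[:,:,::-1])"
```

```text
t 9.1 tcp [0.6149 0.0168 0.0633] F [0.3  0.24 0.39] shift [0.5 1.3 0.3] rot [-0.07 -0.48  0.23]
post [291.3852536  182.73957223]
j [280.61215294 194.25550824]
```

>>> {"name": "move_arm", "arguments": {"moves": [0.5,0.5,0,0,0,0,-1,0.5,1,0,0,0,0,-1,0.5,1,0,0,0,0,-1,0,-12,0,0,0,0,-1,0,-14,-25,0,0,0,-1]}}

```text
clock: 9.65
ee_pos: [0.6114, 0.0328, 0.0856]
ee_rot: [[1.0, 0.005, 0.0], [0.005, -1.0, 0.003], [0.0, -0.003, -1.0]]
force: [0.8, 0.1, 0.2]
grip_width: 0.0006
```

```bash
python3 -c "
from h import *
plan(.535,-.055,.15,-19)"
```

```text
t 9.65 tcp [0.6114 0.0328 0.0856] F [0.84 0.13 0.18] shift [-76.8  87.3 -64.7] rot [-1.600e-01  1.000e-02  1.927e+01]
```

>>> {"name": "move_arm", "arguments": {"moves": [0,-2,-40,0,0,5,-1,-15,8,-65,0,0,12,-1,-65,35,-65,0,0,19,-1,-65,35,-65,0,0,19,-1,-65,35,-65,0,0,19,-1]}}

```text
clock: 10.15
ee_pos: [0.5449, -0.0023, 0.1506]
ee_rot: [[0.947, -0.321, -0.001], [-0.321, -0.947, 0.003], [-0.002, -0.003, -1.0]]
force: [0.3, -0.1, -0.7]
grip_width: 0.0009
```

```bash
python3 -c "
from h import *
plan(.546,-.0026,.15,-19)
print(cam('wrist')[1][:3,3])
snap('wrist','w10.png',(170,40,370,190),4)"
```

```text
t 10.15 tcp [ 0.5449 -0.0023  0.1506] F [ 0.33 -0.07 -0.68] shift [ 1.2 -0.   0.6] rot [-0.16  0.11  0.26]
[ 0.61483614 -0.02798163  0.31272917]
```

View pics/w10.png

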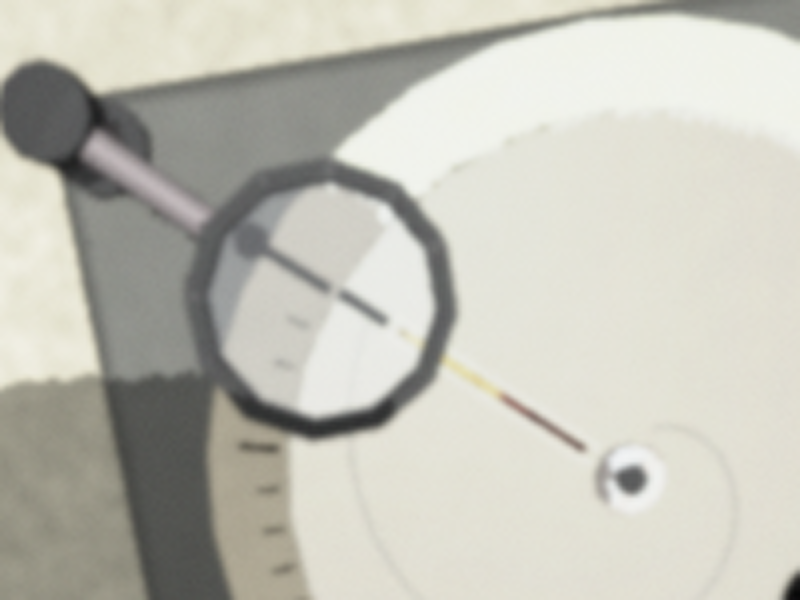

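```bash
python3 -c "
from h import *
np.set_printoptions(precision=4,suppress=True)
f=lambda u,v,z: ray('wrist',(170+(u+.5)/4-.5,40+(v+.5)/4-.5),z)
L=f(321.5,298,.079);J=f(337,292,.033);P=f(46,112,.085);c=f(631,479,.034);D=f(251,240,.03);I=f(385,321,.033)
print(L,J,P,c,np.linalg.norm((L-J)[:2]))
a=lambda p,q:np.degrees(np.arctan2(*(p-q)[1::-1]))
print('J-c',a(J,c),'D-c',a(D,c),'I-c',a(I,c),'J-P',a(J,P),'L-P',a(L,P), np.hypot(*(L-P)[:2]),np.hypot(*(J-P)[:2]),np.hypot(*(J-c)[:2]))"
```

```text
[ 0.6176 -0.0228  0.079 ] [ 0.6179 -0.0258  0.033 ] [0.6672 0.0162 0.085 ] [ 0.55   -0.0825  0.034 ] 0.0030942215980880234
J-c 39.81534957089876 D-c 40.095190436490604 I-c 39.576251723793845 J-P -139.56748859253466 L-P -141.90622780601174 0.06310559545609935 0.06476845785071181 0.08848470715108736
```

The lens is about 2° (2–3 mm) short of centre. I'll go back and nudge it.

>>> {"name": "move_arm", "arguments": {"moves": [25,-35,0,0,0,-8,-1,53,-60,10,0,0,-15,-1,53,-60,30,0,0,-18.7,-1,53,-60,40,0,0,-18.7,-1,53,-60,40,0,0,-18.7,-1]}}

```text
clock: 10.7
ee_pos: [0.6149, 0.0385, 0.1085]
ee_rot: [[1.0, -0.001, -0.004], [-0.001, -1.0, 0.004], [-0.004, -0.004, -1.0]]
force: [0.4, -0.0, 0.9]
grip_width: 0.0005
```

```bash
python3 -c "
from h import *
plan(.616,.032,.063,0)
plan(.6165,.0139,.063,0)"
```

```text
t 10.7 tcp [0.6149 0.0385 0.1085] F [ 0.39 -0.01  0.92] shift [ 1.3  6.7 45.5] rot [-0.21  0.21 -0.04]
t 10.7 tcp [0.6149 0.0385 0.1085] F [ 0.39 -0.01  0.92] shift [ 1.8 24.8 45.5] rot [-0.21  0.21 -0.04]
```

>>> {"name": "move_arm", "arguments": {"moves": [1,1,30,0,0,0,-1,1,4,45,0,0,0,-1,1,10,45,0,0,0,-1,1.5,15,45,0,0,0,-1,1.5,20,45,0,0,0,-1]}}

```text
clock: 11.2
ee_pos: [0.6173, 0.0178, 0.0647]
ee_rot: [[1.0, -0.001, -0.001], [-0.001, -1.0, 0.003], [-0.001, -0.003, -1.0]]
force: [-0.1, -0.2, 0.1]
grip_width: 0.0003
```

```bash
python3 -c "
from h import *
plan(.6165,.0139,.063,0)"
```

```text
t 11.2 tcp [0.6173 0.0178 0.0647] F [-0.07 -0.24  0.09] shift [-0.8  3.9  1.7] rot [-0.18  0.06 -0.08]
```

>>> {"name": "move_arm", "arguments": {"moves": [-0.5,2,1,0,0,0,-1,-0.5,3,1,0,0,0,-1,-0.5,3.9,1,0,0,0,-1,-0.5,3.9,1,0,0,0,-1,-0.5,3.9,1,0,0,0,-1]}}

```text
clock: 11.7
ee_pos: [0.6166, 0.014, 0.0638]
ee_rot: [[1.0, -0.001, -0.001], [-0.001, -1.0, 0.003], [-0.001, -0.003, -1.0]]
force: [-0.6, -0.8, -0.8]
grip_width: 0.0002
```

>>> {"name": "move_arm", "arguments": {"moves": [0,-12,0,0,0,0,-1,0,-16,-30,0,0,0,-1,-5,-13,-70,0,0,5,-1,-30,0,-87,0,0,12,-1,-72,16,-87,0,0,19,-1]}}

```text
clock: 12.2
ee_pos: [0.5491, -0.0021, 0.1541]
ee_rot: [[0.944, -0.329, 0.01], [-0.329, -0.944, 0.001], [0.009, -0.004, -1.0]]
force: [-0.5, -1.4, -1.1]
grip_width: 0.0001
```

```bash
python3 -c "
from h import *
plan(.546,-.0026,.15,-19)"
```

```text
t 12.2 tcp [ 0.5491 -0.0021  0.1541] F [-0.51 -1.39 -1.07] shift [-2.8  1.5  4.1] rot [-0.23 -0.52 -0.21]
```

>>> {"name": "move_arm", "arguments": {"moves": [-3,1.5,4,0,0,0,-1,-3,1.5,4,0,0,0,-1,-3,1.5,4,0,0,0,-1]}}

```text
clock: 12.5
ee_pos: [0.547, -0.0021, 0.1503]
ee_rot: [[0.945, -0.328, 0.012], [-0.328, -0.945, 0.001], [0.011, -0.005, -1.0]]
force: [0.2, 0.8, 0.9]
grip_width: 0.0003
```

```bash
python3 -c "
from h import *
plan(.546,-.0026,.15,-19)
print(cam('wrist')[1][:3,3])
snap('wrist','w12.png',(170,40,370,190),4)"
```

```text
t 12.5 tcp [ 0.547  -0.0021  0.1503] F [0.24 0.78 0.92] shift [-0.8  0.8  0.2] rot [-0.26 -0.61 -0.15]
[ 0.61475918 -0.0279038   0.31326854]
```

View pics/w12.png

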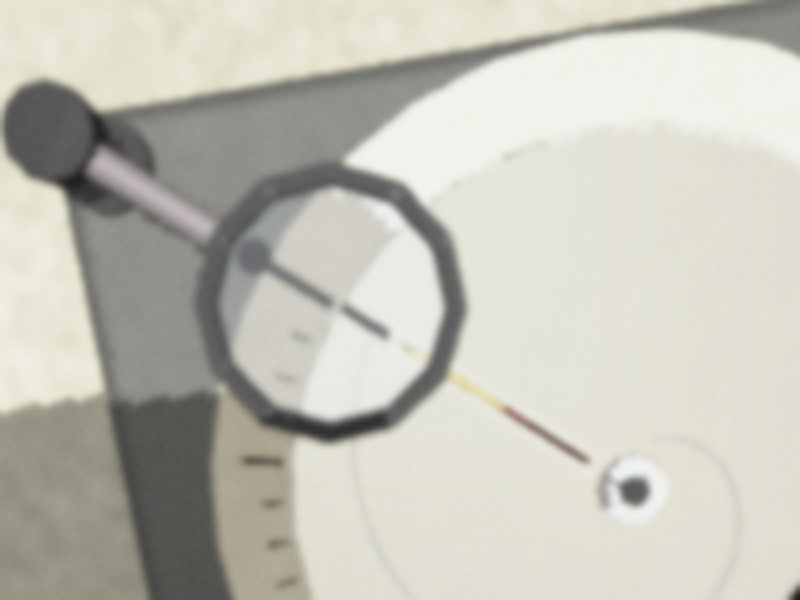

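```bash
python3 -c "
from h import *
np.set_printoptions(precision=4,suppress=True)
f=lambda u,v,z: ray('wrist',(170+(u+.5)/4-.5,40+(v+.5)/4-.5),z)
L=f(331.5,301,.079);J=f(339,305,.033);P=f(49,132,.085);c=f(634,490,.034);D=f(255,254,.03);I=f(387,335,.033)
print(L,J,P,c,np.linalg.norm((L-J)[:2]))
a=lambda p,q:np.degrees(np.arctan2(*(p-q)[1::-1]))
print(a(J,c),a(D,c),a(I,c),'J-P',a(J,P),'L-P',a(L,P))"
```

```text
[ 0.6174 -0.0251  0.079 ] [ 0.6164 -0.026   0.033 ] [0.6652 0.0162 0.085 ] [ 0.5481 -0.0826  0.034 ] 0.0013583449009032965
39.67619929321158 39.853806845400236 39.660434869897266 J-P -139.17458245821751 L-P -139.1576026731094
```

Both are aligned: index and line100 agree within 0.2°, the lens is about 1.4 mm from the meeting point, and the arm angle error is about 0°. The arm is clear of everything, so I'm handing in.

```bash
python3 -c "
from h import *
env.sign_off();print(env.get_state()['clock'])"
```

```text
the job is handed in; nothing more can be done
the job is handed in; nothing more can be done
```

The haematocrit reader is set for reading and the job is handed in, at about 12.6 s on the robot's clock. With the fingers shut, I pushed the stud clockwise until the index line met the 100 per cent line. I then pushed the lens ring counter-clockwise over the place where the two lines meet.

**Last wrist picture:**
- The index line was at 39.66° and the 100 per cent line (to its dot) at 39.85°, measured about the disc's axis, so they agree within about 0.2°.
- The lens centre was about 1.4 mm from the meeting point, with essentially no swing-angle error left.
- The gripper was raised clear of everything, with its tip about 150 mm above the bench. Force readings after each move stayed under about 2 N.

**Corrections and disagreements:**
- The first magnifier push stopped about 2° short, so I nudged it once more and checked again.
- The top and wrist cameras disagreed by about 6 mm in y. I worked from the wrist camera near the target.
- I saw no sign in the pictures that the reader or anything else on the bench had moved. I did not measure this separately at the end.

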